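# Move the funnel to the next jar and stopper the first

### The arm

A 6-joint arm with a two-finger parallel gripper is mounted at the origin on the work surface. World frame = base frame: x ahead of the robot, y to its left, z up, the work surface at z = 0. Lengths are in mm, angles in rad, forces in N, time in s.
With the tool pointing down it reaches from about 350 to 875 mm from the base axis. Payload 4.2 kg.
Tool frame: the origin (TCP) lies at the very end of the fingers, on their centre line; the grasp point (between the pads) lies 19 mm behind it (arm.grasp_offset is the distance from the TCP to the grasp point, in mm); z points along the fingers, y is the direction in which the jaws open and shut (so a half turn about z gives the same grasp; the last joint's range is limited). The gripper opens to 85 mm and grips with 20 to 120 N. Pads are 22 mm wide; open, the fingers measure 114 mm over their backs; the gripper's body (76 mm by 85 mm) begins 54 mm behind the grasp point. The pads swing forward as they close: fully open they stand 13 mm farther back than shut.
Start: joints at [1.551, 0.385, 0.008, 0, -1.194, -0.259], TCP at [171.969, 600.854, 231.312] pointing down, gripper open.
Joint ranges: [-3.14, 3.14], [-1.21, 2.06], [-1.07, 1.41], [-3.16, 2.05], [-2.99, -0.16], [-3.1, 3.1]. Speed limits (rad/s): [2.79, 2.79, 3.14, 3.14, 3.14, 3.14].

### API

Orientations are given as a unit quaternion [x, y, z, w].
In Python, from bench import arm gives the robot as it stands.
- The arm moves only by the tool arm_command, never from a script. Its argument "commands" is one flat list of numbers, 4 for each row, row after row: the shift along the tool's x, y, z in m, then the turn about the tool's z in degrees. In form: [tx, ty, tz, roll, tx, ty, tz, roll, ...]. A call has exactly 5 rows; each row shifts and turns the pose as measured when the row begins, along the tool's axes as they then stand; what a row does not reach is not made up. A row lasts 1/10 s, in which the tool goes at most 50 mm and 8.59 degrees, less where a joint would pass 70% of its speed; a pose out of reach is approached as far as the arm can. A call with a gripper value outside its range is refused whole. "jaw" is the opening, from 0 (shut) to 1 (fully open), set as the call begins (left out, the last holds). The fingers move at their own pace and stop on an object; the grip force is fixed at half the most. Time passes only in rows, so rows that do not move let the fingers close, or fill a call up. It gives the time, the measured TCP pose, the force and the opening at its end, in the units of the state.
- arm.read_state(): the state, without advancing time (a new reading comes with each control period).
- arm.get_image(name): name is "scene" or "top"; returns the picture (420x560x3 uint8, red, green, blue); there is no depth.
- arm.camera_info(name): a dict with "camera_matrix" (3x3 intrinsics, pixels), "world_from_camera" (4x4, takes a point from camera to world coordinates). Camera axes: x right, y down, z forward; pixel columns grow to the right and rows downward; lengths in mm; the calibration is good to about 2 mm. A picture is of the moment at which its call begins. camera_info takes no time and is no camera call.
- arm.job_done(): hands the job in, once; it reports no verdict.
Trained networks look in the newest picture that a camera, given by its name, has taken for a name from the list of things; names that differ only in an ending like _2 or _b are one class to them, and where a whole thing is asked for, a point or a joint stands for the part that bears it (a point fixed in the world has none). Each returns a list of dicts, best first, with "confidence" (0 to 1); they miss things now and then, are a little off and sometimes report something else, mostly with a low value. They report only what shows in the picture. A call takes as long as a camera call. They do not tell look-alikes from the thing itself.
- arm.regions_of(camera, target): "mask" (420x560 bool, what is visible of it).
- arm.place_of(camera, target): "centre" ([x, y, z] in mm, in the coordinates of the camera as it stood for that picture, good to about 4 mm: a listed point, or the origin of a listed thing).
The state is a dict: "clock": time; "joints": joint angles; "joint_vel": joint speeds; "joint_efforts": joint torques, N m; "position": TCP position; "ee_rot": TCP orientation; "contact_force": force on the tool from outside, world axes, zero at the start; "wrist_torque": the same for the moment, N m; "gripper_width": finger opening in mm.
Only numpy, scipy, OpenCV 4.12 (cv2) and the standard library are available. Lean on these libraries where they do the work, as an engineer would, in place of code of your own. Each camera call takes 0.05 s, during which the arm holds its last target.

### The job

We are finished with the wide-necked stoneware jar: move the steel funnel from it into the narrow-necked jar, so that it stands upright with its cone down on the rim. Then close the wide-necked jar with the wooden stopper that fits it, lowered in upright until its flange lies flat on the rim. Drop neither of them, keep both off the tiles, leave the small stopper and the other kitchen things where they are, and do not shove or tip the jars.

Things in the scene. Friction and masses are not known exactly. Their poses are not given: they have to be found in the camera images.
- funnel_center (a point): steel funnel, at first in the wide jar; 111 mm tall, 84 to 156 g. Cone 110 mm across at the mouth, narrowing over 50 mm to 25; then a 60 mm spout, 16 mm at the tip. Point: on its axis, 55 mm above the tip; z runs up the axis, the strap handle points to -x. At rest it is about 18 mm below the wide jar's rim, or 9 mm below the narrow jar's rim; left alone it may lean by up to 0.15 rad
- funnel_handle (a point): where to pinch the funnel's strap handle (same axes): 85 mm from the axis to -x, 100 mm above the spout's tip. The strap is a loop 20 mm wide along y (pinch across this, from above), 4 mm thick. Its flat top is 8 mm above this point and ends 95 mm from the axis; there a leg runs 34 mm down, then the strap slopes back to the cone
- wide_jar_mouth (a point): brown stoneware jar with the wide neck: 135 mm tall, belly 130 mm across, rim 68 mm across, bore of the neck 48 mm across and straight for 40 mm down. The point is the centre of the mouth, level with the rim; z is up. Loose on the ledge, 1.5 kg
- narrow_jar_mouth (a point): brown stoneware jar with the narrow neck: 155 mm tall, belly 110 mm across, rim 51 mm across, bore of the neck 33 mm across and straight for 39 mm down; empty and open. The point is the centre of the mouth, level with the rim; z is up. Loose on the ledge, 1.5 kg
- stopper_center (a point): the larger of two wooden stoppers standing upright on the tray; fits the wide jar; 92 mm tall, 84 to 156 g. From below: tapered plug 36 mm long, 36 mm across at the foot, 45 mm at its top; flange 62 mm across, 8 mm thick; round handle 48 mm tall, 30 mm across from 60 to 82 mm above the foot. Point: on its axis, 46 mm above the foot, 10 mm above the flange's underside; z is up
- small_stopper_center (a point): the smaller wooden stopper, which belongs to the narrow-necked jar: leave it standing on the tray. 74 mm tall, flange 44 mm across, handle 22 mm across. The point is on its axis half-way up
- tray: fixed aluminium tray, 220 mm (x) by 110 mm (y), lip 14 mm high, floor 4 mm thick; the two stoppers stand on it, near its two ends. The origin is the centre of its underside
- ledge_top (a point): a point on the top face (height 0) of the tiled ledge that everything stands on; z is up
- mortar: pale grey stone mortar, 154 mm across, 100 mm tall; origin at the centre of its underside. Leave alone
- pestle: short marble pestle lying on the ledge along its own x axis, 150 mm long, 42 mm thick; origin under its middle. Leave alone
- bowls: stack of two stainless steel bowls, 182 mm across, 86 mm tall; origin at the centre of the underside. Leave alone
- cup: green ceramic cup, 76 mm across, 78 mm tall; origin at the centre of its underside. Leave alone
- canister: white ceramic canister with a steel lid, 84 mm across, 130 mm tall; origin at the centre of its underside. Leave alone
There are look-alikes about, which are no part of the job. Leave any pink look-alike of the part that bears stopper_center alone.

How it is judged (in metres and radians):
On the way, in this order (a step that is already met when the one before it is completed fails the run):
1. the funnel stands in the narrow-necked jar, cone down on the rim (horizontal distance between funnel_center and narrow_jar_mouth below 0.01 m and z of funnel_center in the frame of narrow_jar_mouth below -0.005 m and angle between funnel_center's own z axis and vertical below 0.22 rad), for 0.2 s.
2. the stopper is fully home in the wide-necked jar (horizontal distance between stopper_center and wide_jar_mouth below 0.005 m and z of stopper_center in the frame of wide_jar_mouth between 0.005 and 0.0125 m and angle between stopper_center's own z axis and vertical below 0.06 rad), for 0.2 s.
At the end, for the whole second after the job is handed in: Funnel in the narrow jar: centred within 10 mm, its middle over 5 mm below the rim, lean under 0.22 rad. Large stopper in the wide jar: centred within 5 mm, lean under 0.06 rad, flange within 2.5 mm of the rim. Both released, at rest; jars upright, moved under 40 mm (all of step 1 and all of step 2 and linear speed of each of stopper, funnel below 0.02 m/s and not (distance of any of wide_jar_mouth, narrow_jar_mouth from where it was at the start of the episode above 0.04 m or angle between any of wide_jar_mouth, narrow_jar_mouth's own z axis and vertical above 0.25 rad)); the robot touches nothing.
It fails at once if a jar shoved more than 40 mm or tipped more than 0.25 rad (distance of any of wide_jar_mouth, narrow_jar_mouth from where it was at the start of the episode above 0.04 m or angle between any of wide_jar_mouth, narrow_jar_mouth's own z axis and vertical above 0.25 rad).
It fails at once if the small stopper or another bystander moved more than 30 mm (distance of any of small_stopper_center, mortar, pestle, bowls, cup, canister from where it was at the start of the episode above 0.03 m).
It fails at once if the funnel or the stopper laid or dropped on the tiles (contact force between any of funnel, stopper and ledge above 0.2 N).
It fails at once if the stopper or the funnel dropped (loose and falling faster than 0.6 m/s) ((linear speed of stopper above 0.6 m/s and contact force between the fingers and stopper below 0.05 N) or (linear speed of funnel above 0.6 m/s and contact force between the fingers and funnel below 0.05 N)).
It also fails if it takes over 69 s, if anything falls off the work surface, if the arm or the gripper's body presses on something with over 40 N, if the wrist force passes 120 N, or if a joint passes its speed limit or range.

## Working session

There is one attempt and no reset: what is moved stays moved. The work goes in short steps, Python scripts to look and compute and a tool call to move; the robot and the scene stay as the last step left them, time stands still between calls to the robot, and variables do not carry over. Pictures are saved under pics/ and viewed, and the job is handed in when it is done.

Besides the shell and the picture viewer there is one more tool, called after ">>>" by a JSON object that holds its "api" and its "payload", one argument or row to a line. arm_command: Moves the arm, as the interface text tells. Its arguments: {"type":"object","properties":{"commands":{"type":"array"},"jaw":{"type":"number"}},"required":["commands"]}

```bash
mkdir -p pics; ls; cat > h.py <<'E'
import numpy as np, cv2
from bench import arm
def save(name,f):
    im=arm.get_image(name); cv2.imwrite('pics/'+f,im[:,:,::-1]); return im
def w(cam,c):
    T=np.array(arm.camera_info(cam)["world_from_camera"]); return (T@np.r_[c,1])[:3]
def px(cam,p):
    i=arm.camera_info(cam);T=np.linalg.inv(np.array(i["world_from_camera"]));c=(T@np.r_[p,1])[:3];u=np.array(i["camera_matrix"])@c;return u[:2]/u[2]
def ray(cam,uv,z):
    i=arm.camera_info(cam);T=np.array(i["world_from_camera"]);d=T[:3,:3]@np.linalg.inv(np.array(i["camera_matrix"]))@np.r_[uv,1];o=T[:3,3];return o+d*(z-o[2])/d[2]
E
python3 - <<'E'
from h import *
save('scene','s0.png');save('top','t0.png')
for c in('scene','top'):
    print(c,np.round(np.array(arm.camera_info(c)["world_from_camera"]),2).tolist())
    for t in ['funnel_center','funnel_handle','wide_jar_mouth','narrow_jar_mouth','stopper_center','small_stopper_center','tray']:
        for r in arm.place_of(c,t): print(c,t,round(r['confidence'],2),w(c,r['centre']).round(1),px(c,w(c,r['centre'])).round())
s=arm.read_state();print(s)
E
```

```text
pics
scene [[-0.61, 0.52, -0.6, 1112.42], [0.79, 0.39, -0.47, 404.53], [-0.01, -0.76, -0.65, 713.19], [0.0, 0.0, 0.0, 1.0]]
scene funnel_center 0.62 [ 557.7 -298.3  116.7] [202. 173.]
scene funnel_handle 0.89 [ 474.9 -310.7  164.4] [218. 144.]
scene wide_jar_mouth 0.94 [ 563.3 -296.8  139.8] [200. 167.]
scene narrow_jar_mouth 0.65 [575.  219.2 155.1] [371. 248.]
scene stopper_center 0.8 [ 484.5 -139.8   44.5] [264. 202.]
scene stopper_center 0.79 [500.1  -5.9  50. ] [300. 222.]
scene stopper_center 0.7 [557.1 -20.6   2.7] [282. 245.]
scene stopper_center 0.64 [371.8 -28.8  48.5] [319. 195.]
scene small_stopper_center 0.67 [611.1 -11.4  45. ] [272. 247.]
scene tray 0.71 [558.4 -17.9   0.7] [283. 246.]
top [[0.02, -0.99, 0.15, 449.49], [-1.0, -0.02, 0.03, -39.05], [-0.03, -0.15, -0.99, 992.69], [0.0, 0.0, 0.0, 1.0]]
top funnel_center 0.64 [ 563.5 -300.9  116.6] [416. 223.]
top funnel_handle 0.78 [ 480.4 -306.2  161.4] [427. 260.]
top narrow_jar_mouth 0.83 [579.  222.  156.1] [177. 208.]
top stopper_center 0.69 [371.7 -29.4  43.3] [292. 306.]
top stopper_center 0.68 [497.1  -7.4  46.8] 
[... 224 characters left out ...]

{'clock': 0.8, 'joints': array([ 1.55060487e+00,  3.84637592e-01,  7.91435016e-03,  5.97526368e-06,
       -1.19400157e+00, -2.58624891e-01]), 'joint_vel': array([ 0.00028977, -0.00041011, -0.00040774,  0.00038012,  0.00111295,
       -0.00024868]), 'joint_efforts': array([ 3.67924104e-04, -3.92031634e+01,  1.88607967e+01,  4.19026315e+00,
       -2.78410480e-04, -3.17890780e-06]), 'position': array([171.96806116, 600.85697761, 231.35629995]), 'ee_rot': array([ 9.90298560e-01, -1.38955966e-01, -1.49453352e-06, -3.58349325e-05]), 'contact_force': array([-0.86465812, -0.10992828,  0.19607044]), 'wrist_torque': array([-0.03642437,  0.00153775,  0.02657708]), 'gripper_width': 85.52594966459877}
```

View pics/s0.png

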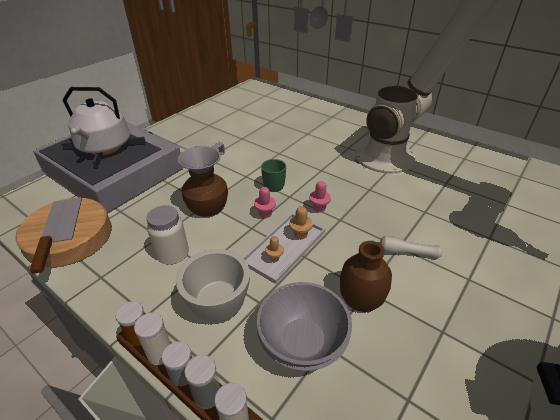

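View pics/t0.png

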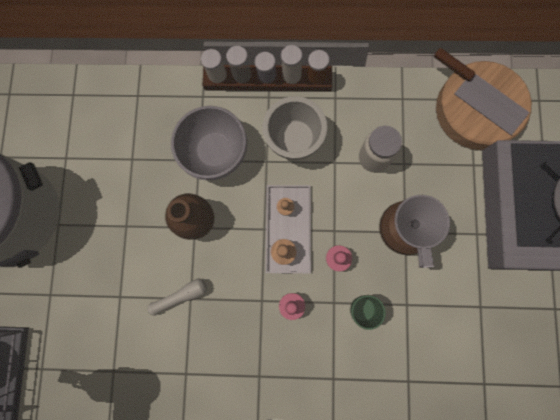

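```bash
python3 - <<'E'
from h import *
t=cv2.imread('pics/t0.png');s=cv2.imread('pics/s0.png')
f=lambda im,x,y,r=50:cv2.resize(im[y-r:y+r,x-r:x+r],(400,400),interpolation=cv2.INTER_CUBIC)
cv2.imwrite('pics/z0.png',np.hstack([f(t,415,235),f(s,205,165)]))
cv2.imwrite('pics/z1.png',np.hstack([f(t,180,212,30),f(t,286,240,50)]))
for t_ in ['cup','canister']:
    for r in arm.place_of('top',t_)[:2]: print(t_,r['confidence'],w('top',r['centre']).round())
E
```

```text
canister 0.55 [ 747. -231.    0.]
```

View pics/z0.png

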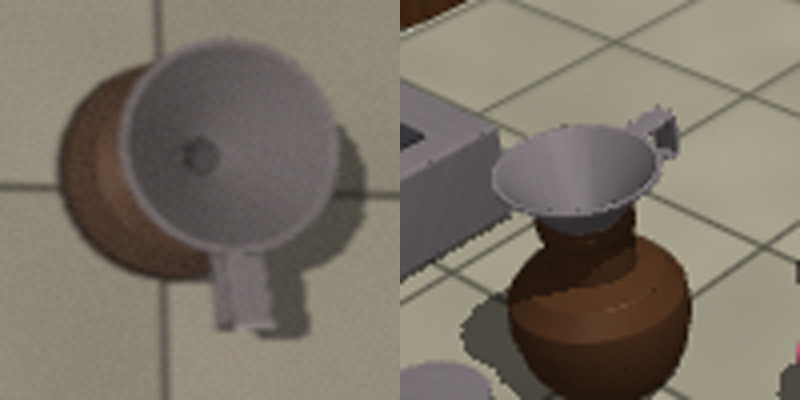

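View pics/z1.png

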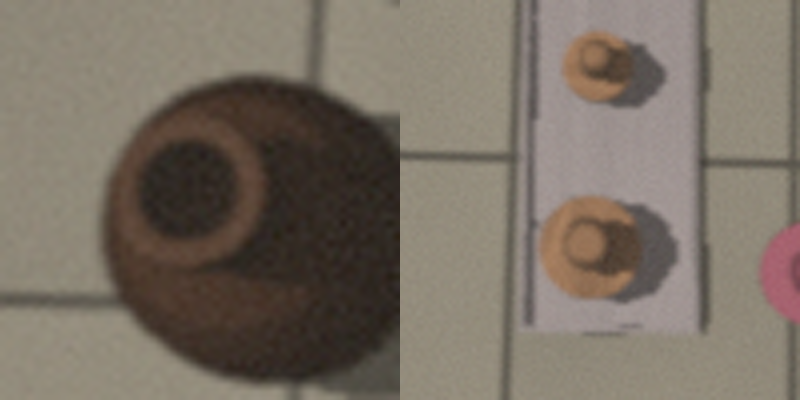

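```bash
python3 - <<'E'
from h import *
P=lambda u,v,z:print(ray('top',(u,v),z).round(1))
P(178.3,210.3,155);P(283.5,251.5,48);P(282.2,250.5,96)
P(422,221,173)
P(365+253/4-.4,185+290/4-.4,170); P(365+253/4-.4,185+328/4-.4,170); P(365+255/4-.4,185+252/4-.4,170)
# scene: mouth centre ellipse, 
Q=lambda u,v,z:print('s',ray('scene',(u,v),z).round(1))
Q(155+(578-400)/4,115+169/4,173)
print('wide jar belly/scene', )
E
```

```text
[574.9 218.3 155. ]
[497.3  -6.9  48. ]
[497.1  -5.6  96. ]
[ 560.4 -295.6  173. ]
[ 486.7 -306.3  170. ]
[ 467.5 -305.7  170. ]
[ 506.1 -307.9  170. ]
s [ 563.3 -290.2  173. ]
wide jar belly/scene
```

>>> {"api": "arm_command", "payload": {
  "commands": [0.03, 0, -0.006, -4.1, 0.04, 0, -0.006, -4.1, 0.04, 0, -0.006, -4.1, 0.04, 0, -0.006, -4.1, 0.04, 0, -0.006, -4.1],
  "jaw": 1
}}

```text
clock: 1.4
position: [360.1, 578.3, 262.2]
ee_rot: [0.999, 0.052, -0.0, 0.0]
contact_force: [0.5, 0.9, 0.5]
gripper_width: 85.3
```

>>> {"api": "arm_command", "payload": {
  "commands": [0.005, 0.045, 0, 0, 0.005, 0.045, 0, 0, 0.005, 0.045, 0, 0, 0.005, 0.045, 0, 0, 0.005, 0.045, 0, 0]
}}

```text
clock: 1.9
position: [414.4, 354.4, 255.7]
ee_rot: [0.999, 0.051, -0.001, 0.003]
contact_force: [-0.2, 0.4, 0.3]
gripper_width: 85.4
```

>>> {"api": "arm_command", "payload": {
  "commands": [0, 0.045, 0, 0, 0, 0.045, 0, 0, 0, 0.045, 0, 0, 0, 0.045, 0, 0, 0, 0.045, 0, 0]
}}

```text
clock: 2.4
position: [437.5, 121.3, 258.3]
ee_rot: [0.999, 0.052, 0.0, 0.003]
contact_force: [0.7, -0.2, 0.2]
gripper_width: 85.4
```

>>> {"api": "arm_command", "payload": {
  "commands": [0, 0.045, 0, 0, 0, 0.045, 0, 0, 0, 0.045, 0, 0, 0, 0.045, 0, 0, 0, 0.045, 0, 0]
}}

```text
clock: 2.9
position: [460.3, -111.6, 262.0]
ee_rot: [0.999, 0.053, 0.003, 0.002]
contact_force: [1.0, 0.1, -0.4]
gripper_width: 85.5
```

>>> {"api": "arm_command", "payload": {
  "commands": [-0.0005, 0.045, 0, 0, -0.0005, 0.045, 0, 0, -0.0005, 0.045, 0, 0, -0.0005, 0.035, 0, 0, -0.0005, 0.02, 0, 0]
}}

```text
clock: 3.4
position: [477.4, -312.0, 264.1]
ee_rot: [0.999, 0.052, 0.005, 0.003]
contact_force: [0.1, 1.2, -0.0]
gripper_width: 85.5
```

```bash
python3 - <<'E'
from h import *
s=save('scene','s1.png')[:,:,::-1];t=save('top','t1.png')[:,:,::-1]
f=lambda im,x,y,r=50:cv2.resize(im[y-r:y+r,x-r:x+r],(400,400),interpolation=cv2.INTER_CUBIC)
cv2.imwrite('pics/z2.png',np.hstack([f(t,425,245),f(s,205,140)]))
S=arm.read_state();print(S['position'],S['ee_rot'],px('top',S['position']),px('scene',S['position']))
E
```

```text
[ 477.41104441 -311.85701195  263.66567234] [0.99868529 0.0509674  0.00477054 0.00269333] [448.05143224 260.39469314] [212.68397593 111.42834439]
```

View pics/z2.png

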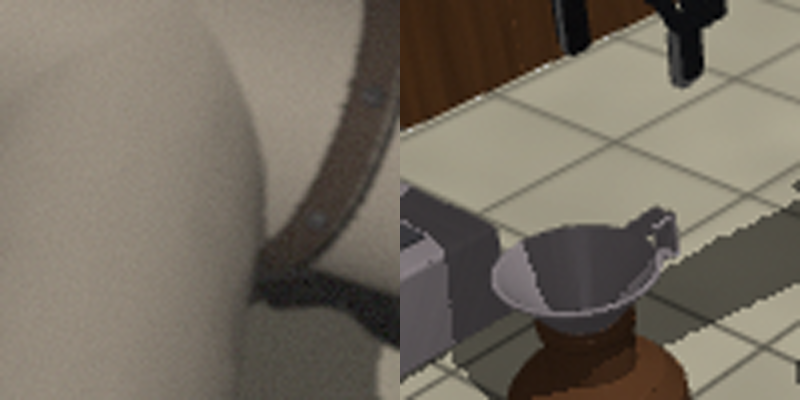

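>>> {"api": "arm_command", "payload": {
  "commands": [0, -0.004, 0.03, 0, 0, 0, 0.03, 0, 0, 0, 0.025, 0, 0, 0, 0.01, 0, 0, 0, 0.01, 0]
}}

```text
clock: 4.0
position: [480.1, -307.5, 159.0]
ee_rot: [0.999, 0.051, 0.009, 0.004]
contact_force: [-0.3, -1.0, 0.3]
gripper_width: 85.6
```

```bash
python3 - <<'E'
from h import *
s=save('scene','s2.png')[:,:,::-1]
f=lambda im,x,y,r=50:cv2.resize(im[y-r:y+r,x-r:x+r],(600,600),interpolation=cv2.INTER_CUBIC)
cv2.imwrite('pics/z3.png',f(s,215,140))
S=arm.read_state();print(S['position'],S['ee_rot'],px('scene',S['position']))
E
```

```text
[ 478.88179934 -306.84663367  156.91323216] [0.998673   0.05092747 0.00697766 0.00315436] [218.18925207 147.28936776]
```

View pics/z3.png

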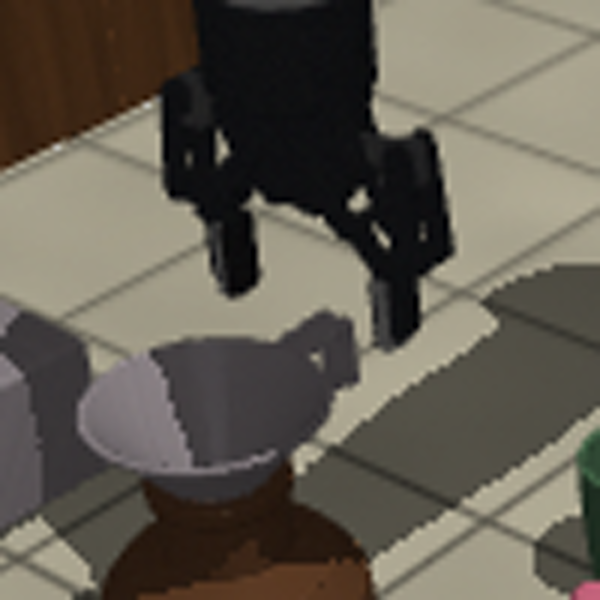

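>>> {"api": "arm_command", "payload": {
  "commands": [0, 0, 0.006, 0, 0, 0, 0.005, 0, 0, 0, 0.003, 0, 0, 0, 0, 0, 0, 0, 0, 0]
}}

```text
clock: 4.55
position: [481.2, -307.2, 144.9]
ee_rot: [0.999, 0.052, 0.01, 0.005]
contact_force: [0.0, -0.7, -0.5]
gripper_width: 85.8
```

>>> {"api": "arm_command", "payload": {
  "commands": [0, 0, 0, 0, 0, 0, 0, 0, 0, 0, 0, 0, 0, 0, 0, 0, 0, 0, 0, 0],
  "jaw": 0
}}

```text
clock: 5.05
position: [481.6, -307.3, 146.0]
ee_rot: [0.999, 0.052, 0.011, 0.005]
contact_force: [0.4, 1.5, 1.5]
gripper_width: 18.1
```

>>> {"api": "arm_command", "payload": {
  "commands": [0, 0, 0, 0, 0, 0, 0, 0, 0, 0, 0, 0, 0, 0, 0, 0, 0, 0, 0, 0]
}}

```text
clock: 5.55
position: [481.7, -306.9, 146.2]
ee_rot: [0.999, 0.052, 0.011, 0.005]
contact_force: [-0.4, 0.4, -0.0]
gripper_width: 18.5
```

```bash
python3 - <<'E'
from h import *
s=save('scene','s3.png')[:,:,::-1]
f=lambda im,x,y,r=50:cv2.resize(im[y-r:y+r,x-r:x+r],(600,600),interpolation=cv2.INTER_CUBIC)
cv2.imwrite('pics/z4.png',f(s,215,140))
S=arm.read_state();print(S['position'],S['ee_rot'],S['gripper_width'],S['contact_force'])
E
```

```text
[ 481.67425724 -306.94916039  146.22632856] [0.99858017 0.05200534 0.01056347 0.0046377 ] 18.507859598535884 [ 0.23831693  0.06596163 -0.01794755]
```

View pics/z4.png

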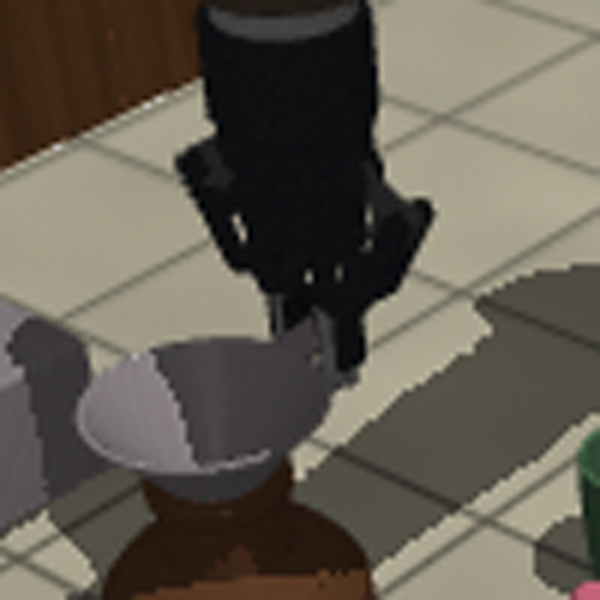

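>>> {"api": "arm_command", "payload": {
  "commands": [0, 0, -0.008, 0, 0, 0, -0.012, 0, 0, 0, -0.015, 0, 0, 0, -0.015, 0, 0, 0, -0.015, 0]
}}

```text
clock: 6.1
position: [478.4, -306.4, 213.3]
ee_rot: [0.999, 0.051, 0.008, 0.004]
contact_force: [-0.1, -0.3, -0.7]
gripper_width: 18.4
```

>>> {"api": "arm_command", "payload": {
  "commands": [0, 0, -0.018, 0, 0, 0, -0.018, 0, 0, 0, -0.018, 0, 0, 0, -0.01, 0, 0, 0, 0, 0]
}}

```text
clock: 6.6
position: [477.5, -306.9, 286.9]
ee_rot: [0.999, 0.051, 0.011, 0.006]
contact_force: [0.3, 0.1, -1.3]
gripper_width: 18.2
```

```bash
python3 - <<'E'
from h import *
s=save('scene','s4.png')[:,:,::-1]
f=lambda im,x,y,r=60:cv2.resize(im[y-r:y+r,x-r:x+r],(600,600),interpolation=cv2.INTER_CUBIC)
cv2.imwrite('pics/z5.png',f(s,205,130))
S=arm.read_state();print(S['position'],S['ee_rot'],S['gripper_width'],S['contact_force'],S['wrist_torque'])
for t in ['funnel_center','funnel_handle','wide_jar_mouth']:
    for r in arm.place_of('scene',t)[:1]: print(t,round(r['confidence'],2),w('scene',r['centre']).round(1))
E
```

```text
[ 477.19440004 -306.71230979  285.98768575] [0.9986329  0.05090399 0.0105885  0.00538475] 18.583151066489265 [-0.19714602  0.29698039 -1.22216354] [0.01834078 0.08959953 0.00263426]
funnel_center 0.83 [ 556.6 -299.4  256.5]
funnel_handle 0.79 [ 472.3 -309.   302.5]
wide_jar_mouth 0.78 [ 563.6 -297.8  141.7]
```

View pics/z5.png

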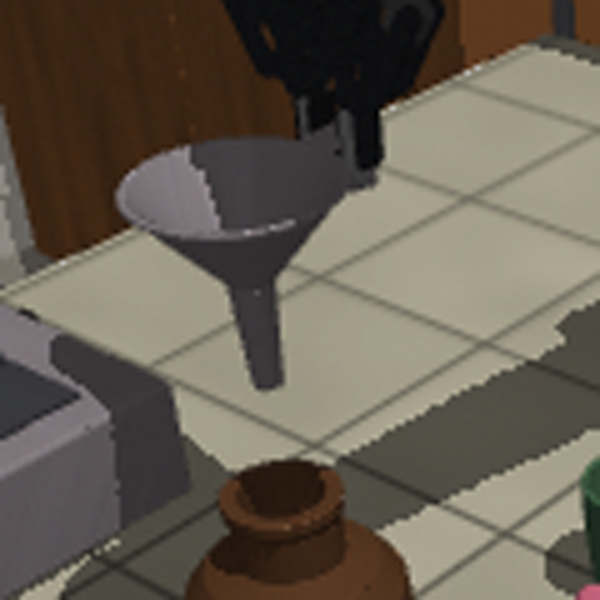

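>>> {"api": "arm_command", "payload": {
  "commands": [0.002, -0.01, 0, 0, 0.003, -0.02, 0, 0, 0.004, -0.028, 0, 0, 0.004, -0.03, 0, 0, 0.004, -0.03, 0, 0]
}}

```text
clock: 7.3
position: [479.6, -183.7, 277.0]
ee_rot: [0.999, 0.047, 0.003, 0.003]
contact_force: [0.2, -0.2, -0.4]
gripper_width: 18.3
```

>>> {"api": "arm_command", "payload": {
  "commands": [0.004, -0.03, 0, 0, 0.004, -0.03, 0, 0, 0.004, -0.03, 0, 0, 0.004, -0.03, 0, 0, 0.004, -0.03, 0, 0]
}}

```text
clock: 7.8
position: [481.9, -23.6, 272.3]
ee_rot: [0.999, 0.048, -0.001, 0.002]
contact_force: [0.8, -0.4, -1.6]
gripper_width: 18.6
```

>>> {"api": "arm_command", "payload": {
  "commands": [0.004, -0.03, 0, 0, 0.004, -0.03, 0, 0, 0.004, -0.03, 0, 0, 0.004, -0.03, 0, 0, 0.004, -0.03, 0, 0]
}}

```text
clock: 8.3
position: [483.0, 136.1, 267.9]
ee_rot: [0.999, 0.049, -0.004, 0.003]
contact_force: [0.2, 0.7, -0.3]
gripper_width: 18.2
```

>>> {"api": "arm_command", "payload": {
  "commands": [0.006, -0.025, -0.003, 0, 0.006, -0.02, -0.003, 0, 0.005, -0.014, -0.002, 0, 0.003, -0.008, 0, 0, 0, 0, 0, 0]
}}

```text
clock: 8.8
position: [493.1, 212.2, 271.4]
ee_rot: [0.999, 0.052, -0.008, 0.005]
contact_force: [0.2, -0.2, -0.6]
gripper_width: 18.5
```

```bash
cat > m.py <<'E'
from h import *
import sys
n=sys.argv[1]
s=save('scene','s%s.png'%n)[:,:,::-1];t=save('top','t%s.png'%n)[:,:,::-1]
f=lambda im,x,y,r=60:cv2.resize(im[max(y-r,0):y+r,max(0,x-r):x+r],(400,400),interpolation=cv2.INTER_CUBIC)
cv2.imwrite('pics/z%s.png'%n,np.hstack([f(s,int(sys.argv[2]),int(sys.argv[3])),f(t,int(sys.argv[4]),int(sys.argv[5]))]))
S=arm.read_state();print(S['clock'],S['position'].round(1),S['ee_rot'].round(4),S['gripper_width'],S['contact_force'].round(1))
for c in('scene','top'):
  for t in sys.argv[6:]:
    for r in arm.place_of(c,t)[:2]: print(c,t,round(r['confidence'],2),w(c,r['centre']).round(1))
E
python3 m.py 6 385 210 180 210 funnel_center funnel_handle narrow_jar_mouth
```

```text
8.9 [493.  211.1 271.7] [ 0.9986  0.0513 -0.0077  0.0046] 18.417745966069727 [-0.5  0.  -1. ]
scene funnel_center 0.73 [ 563.3 -297.3  139.6]
scene funnel_center 0.7 [568.4 221.8 236.5]
scene funnel_handle 0.58 [490.7 212.2 291.5]
scene narrow_jar_mouth 0.72 [578.4 219.3 153.8]
top funnel_center 0.57 [574.7 219.5 237.2]
top funnel_handle 0.87 [489.8 214.7 287.5]
top narrow_jar_mouth 0.56 [580.5 225.4 155. ]
```

View pics/z6.png

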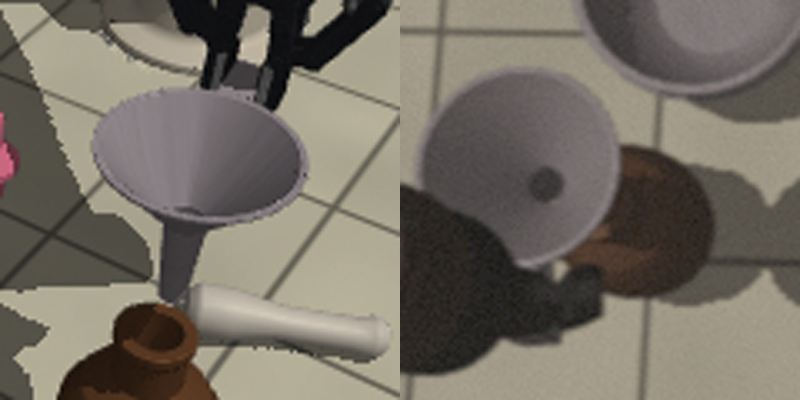

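```bash
python3 - <<'E'
from h import *
P=lambda c,u,v,z:print(c,ray(c,(u,v),z).round(1))
P('scene',377,240,182)
P('scene',372.2,248.8,155)
P('top',155.8,199.3,293)
P('top',163.6,205,242)
P('scene',325+200/3.333,150+156/3.333,293)
E
```

```text
scene [573.1 227.  182. ]
scene [574.5 221.7 155. ]
top [573.5 218.3 293. ]
top [571.7 221.  242. ]
scene [578.2 225.9 293. ]
```

>>> {"api": "arm_command", "payload": {
  "commands": [0.002, 0.003, 0.003, 0, 0, 0, 0.005, 0, 0, 0, 0.005, 0, 0, 0, 0.003, 0, 0, 0, 0, 0]
}}

```text
clock: 9.7
position: [495.4, 206.6, 254.8]
ee_rot: [0.999, 0.05, -0.007, 0.004]
contact_force: [-0.2, 0.3, -1.0]
gripper_width: 18.4
```

```bash
python3 m.py 7 385 210 180 210 funnel_center  narrow_jar_mouth
```

```text
9.8 [495.6 206.8 255.4] [ 0.9987  0.0503 -0.0069  0.004 ] 18.62784993770281 [ 0.2 -0.1 -0.6]
scene funnel_center 0.74 [573.2 216.4 218.9]
scene narrow_jar_mouth 0.74 [576.4 219.8 150.8]
scene narrow_jar_mouth 0.24 [500.8  -4.3  51.1]
top funnel_center 0.81 [573.8 212.3 221.6]
top funnel_center 0.57 [575.8 223.4 157. ]
```

View pics/z7.png

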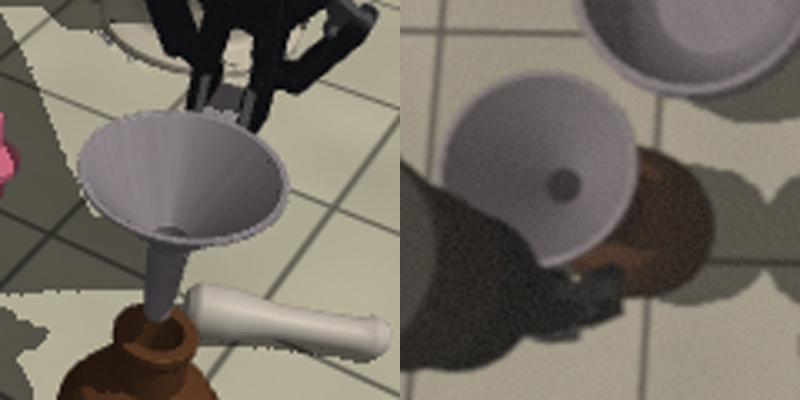

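```bash
python3 - <<'E'
from h import *
P=lambda c,u,v,z:print(c,ray(c,(u,v),z).round(1))
P('scene',371.6,245.2,166)
P('scene',372.2,248.8,155)
P('top',161.8,199.6,277)
P('top',169,205.3,226)
E
```

```text
scene [576.8 219.8 166. ]
scene [574.5 221.7 155. ]
top [576.  212.9 277. ]
top [573.9 215.7 226. ]
```

>>> {"api": "arm_command", "payload": {
  "commands": [0, -0.003, 0, 0, 0, -0.001, 0.006, 0, 0, 0, 0.01, 0, 0, 0, 0.01, 0, 0, 0, 0.005, 0]
}}

```text
clock: 10.5
position: [495.0, 211.5, 222.9]
ee_rot: [0.999, 0.05, -0.006, 0.003]
contact_force: [-0.0, -0.9, -1.3]
gripper_width: 18.5
```

```bash
python3 m.py 8 385 210 180 210 funnel_center  narrow_jar_mouth
```

```text
10.6 [495.  211.3 223.1] [ 0.9987  0.0505 -0.0061  0.0034] 18.36820396709805 [ 0.7  0.4 -1.2]
scene funnel_center 0.68 [570.4 223.9 187.9]
scene funnel_center 0.44 [ 565.7 -298.8  141.3]
scene narrow_jar_mouth 0.9 [576.1 219.8 153.8]
top funnel_center 0.76 [576.  215.9 189.3]
top funnel_center 0.22 [493.6 209.6 236.3]
top narrow_jar_mouth 0.91 [577.1 223.  156.4]
top narrow_jar_mouth 0.6 [ 5.544e+02 -1.830e+01  3.000e-01]
```

View pics/z8.png

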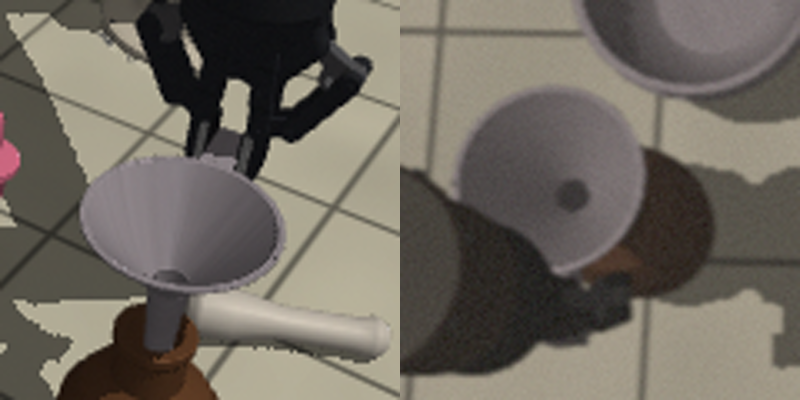

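>>> {"api": "arm_command", "payload": {
  "commands": [0.0005, 0, 0.006, 0, 0, 0, 0.007, 0, 0, 0, 0.007, 0, 0, 0, 0.005, 0, 0, 0, 0, 0]
}}

```text
clock: 11.3
position: [496.4, 211.9, 198.4]
ee_rot: [0.999, 0.05, -0.004, 0.002]
contact_force: [-0.1, -0.6, -0.9]
gripper_width: 18.3
```

>>> {"api": "arm_command", "payload": {
  "commands": [0, 0, 0.003, 0, 0, 0, 0.003, 0, 0, 0, 0.003, 0, 0, 0, 0.002, 0, 0, 0, 0, 0]
}}

```text
clock: 11.8
position: [496.6, 212.0, 186.6]
ee_rot: [0.999, 0.051, -0.004, 0.002]
contact_force: [-0.6, 0.0, -1.3]
gripper_width: 18.2
```

>>> {"api": "arm_command", "payload": {
  "commands": [0, 0, 0.002, 0, 0, 0, 0.002, 0, 0, 0, 0.0015, 0, 0, 0, 0, 0, 0, 0, 0, 0]
}}

```text
clock: 12.3
position: [496.7, 212.1, 180.9]
ee_rot: [0.999, 0.051, -0.003, 0.002]
contact_force: [0.9, -0.4, -0.6]
gripper_width: 18.2
```

```bash
python3 m.py 9 385 210 180 210 funnel_center  narrow_jar_mouth
```

```text
12.4 [496.7 212.1 180.9] [ 0.9987  0.0506 -0.0034  0.0017] 18.285917626017852 [-0.  -0.1 -1.1]
scene funnel_center 0.94 [575.  222.5 143.3]
scene narrow_jar_mouth 0.7 [575.5 217.7 151.5]
top funnel_center 0.98 [577.2 219.2 148.3]
```

View pics/z9.png

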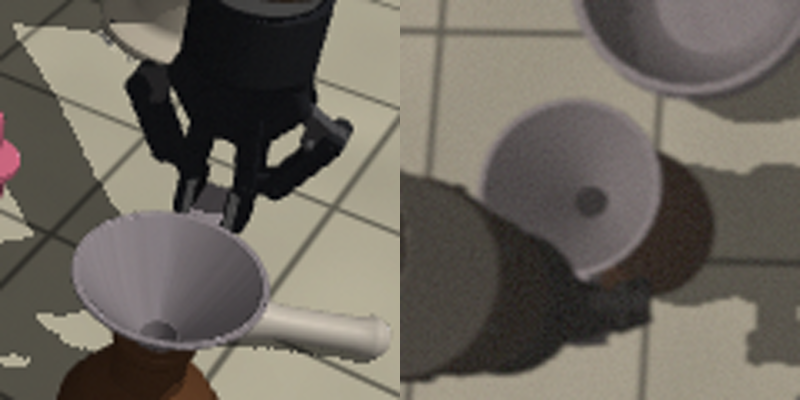

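Near seating, still the free weight in hand. Lower in millimetre steps until contact.

>>> {"api": "arm_command", "payload": {
  "commands": [0, 0, 0.001, 0, 0, 0, 0.001, 0, 0, 0, 0.001, 0, 0, 0, 0, 0, 0, 0, 0, 0]
}}

```text
clock: 13.1
position: [496.9, 211.9, 178.6]
ee_rot: [0.999, 0.051, -0.003, 0.002]
contact_force: [-0.3, -0.8, 0.8]
gripper_width: 18.7
```

>>> {"api": "arm_command", "payload": {
  "commands": [0, 0, 0.001, 0, 0, 0, 0.001, 0, 0, 0, 0.001, 0, 0, 0, 0, 0, 0, 0, 0, 0]
}}

```text
clock: 13.6
position: [496.7, 211.7, 176.9]
ee_rot: [0.999, 0.051, -0.003, 0.002]
contact_force: [-2.0, -0.6, 2.3]
gripper_width: 18.2
```

>>> {"api": "arm_command", "payload": {
  "commands": [0, 0, 0, 0, 0, 0, 0, 0, 0, 0, 0, 0, 0, 0, 0, 0, 0, 0, 0, 0],
  "jaw": 0.5
}}

```text
clock: 14.1
position: [497.5, 212.5, 175.6]
ee_rot: [0.999, 0.051, -0.002, 0.001]
contact_force: [-0.5, 0.8, -0.6]
gripper_width: 42.6
```

```bash
python3 m.py 10 385 210 180 210 funnel_center  narrow_jar_mouth
```

```text
14.2 [497.5 212.4 175.7] [ 0.9987  0.0508 -0.0021  0.0012] 42.488064688818646 [ 0.4 -0.2  0.4]
scene funnel_center 0.94 [573.3 220.4 144.5]
scene funnel_center 0.54 [493.5 207.3 187.9]
scene narrow_jar_mouth 0.64 [577.7 220.3 154. ]
top funnel_center 0.7 [579.4 215.2 145.5]
top narrow_jar_mouth 0.18 [575.3 216.4 144.3]
```

View pics/z10.png

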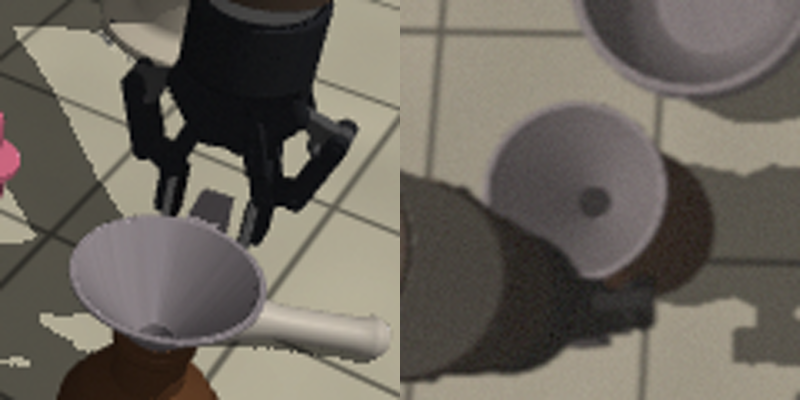

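>>> {"api": "arm_command", "payload": {
  "commands": [0, 0, -0.01, 0, 0, 0, -0.02, 0, 0, 0, -0.02, 0, 0, 0, -0.03, 0, 0, 0, -0.03, 0]
}}

```text
clock: 14.9
position: [496.1, 211.3, 287.6]
ee_rot: [0.999, 0.051, -0.006, 0.004]
contact_force: [1.0, 0.7, -0.1]
gripper_width: 42.5
```

```bash
python3 m.py 11 385 210 180 210 funnel_center  funnel_handle wide_jar_mouth stopper_center
```

```text
15.0 [498.4 212.5 291.6] [ 0.9987  0.0509 -0.0012  0.0014] 42.92253508870217 [1.  0.2 0.4]
scene funnel_center 0.94 [572.6 219.9 144.5]
scene funnel_handle 0.96 [492.4 209.2 191.1]
scene funnel_handle 0.68 [ 749.7 -236.4   -5.3]
scene wide_jar_mouth 0.61 [ 562.3 -295.1  142. ]
scene stopper_center 0.94 [ 483.9 -138.8   45.1]
scene stopper_center 0.9 [372.5 -30.   48.6]
top funnel_center 0.74 [577.3 218.1 146.2]
top funnel_center 0.41 [605.2 -10.5  38.2]
top funnel_handle 0.83 [495.1 209.  188.7]
top wide_jar_mouth 0.59 [ 562.1 -298.6  136. ]
top stopper_center 0.83 [370.3 -27.8  45.5]
top stopper_center 0.78 [ 484.8 -137.9   44. ]
```

View pics/z11.png

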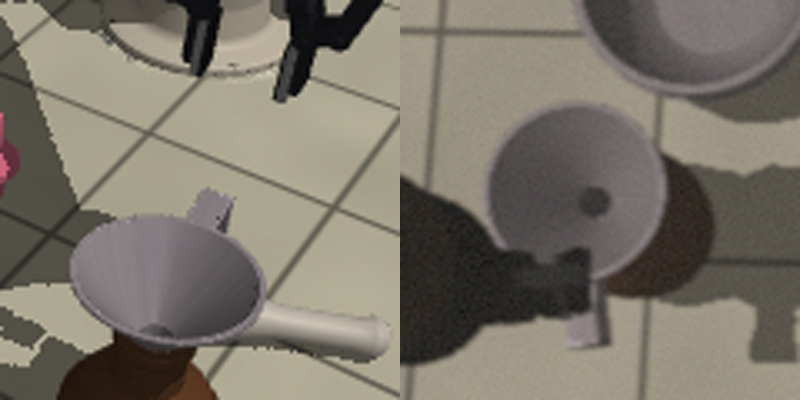

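```bash
python3 - <<'E'
from h import *
t=cv2.imread('pics/t11.png');s=cv2.imread('pics/s11.png')
f=lambda im,x,y,r=40:cv2.resize(im[y-r:y+r,x-r:x+r],(400,400),interpolation=cv2.INTER_CUBIC)
cv2.imwrite('pics/z12.png',np.hstack([f(t,410,228),f(s,205,175)]))
for p in [(563,-298,135)]: print(px('top',p),px('scene',p))
E
```

```text
[417.6128495  222.08953269] [199.6146004  168.19874951]
```

View pics/z12.png

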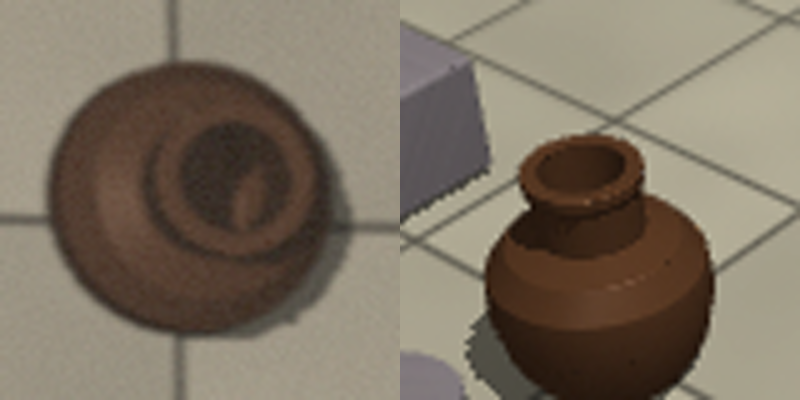

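>>> {"api": "arm_command", "payload": {
  "commands": [-0.004, 0.02, 0, 0, -0.004, 0.035, 0, 0, -0.004, 0.045, 0, 0, -0.004, 0.045, 0, 0, -0.004, 0.045, 0, 0],
  "jaw": 1
}}

```text
clock: 15.9
position: [494.0, 15.7, 284.1]
ee_rot: [0.998, 0.055, -0.009, 0.006]
contact_force: [1.0, -0.0, -0.7]
gripper_width: 85.4
```

>>> {"api": "arm_command", "payload": {
  "commands": [0, 0.012, 0.02, 0, 0, 0.008, 0.03, 0, 0, 0, 0.03, 0, 0, 0, 0.03, 0, 0, 0, 0.03, 0]
}}

```text
clock: 16.4
position: [493.9, -16.8, 145.1]
ee_rot: [0.999, 0.05, -0.004, 0.006]
contact_force: [0.1, 0.3, -0.3]
gripper_width: 85.7
```

```bash
python3 m.py 13 300 205 284 245 stopper_center; python3 - <<'E'
from h import *
print(ray('top',(417,222.9),135),ray('scene',(200.8,169),135), px('scene',arm.read_state()['position']))
E
```

```text
16.5 [490.8 -17.2 142.3] [ 0.9987  0.0494 -0.0088  0.0063] 85.59530164039278 [-1.1 -0.2  0.3]
scene stopper_center 0.73 [ 482.4 -139.    43.4]
scene stopper_center 0.66 [372.6 -29.4  49.5]
top stopper_center 0.85 [369.8 -32.3  42.5]
top stopper_center 0.69 [ 482.1 -136.5   44.4]
[ 561.20702177 -296.64258489  135.        ] [ 563.76527392 -292.55288632  135.        ] [298.87943751 190.27052121]
```

View pics/z13.png

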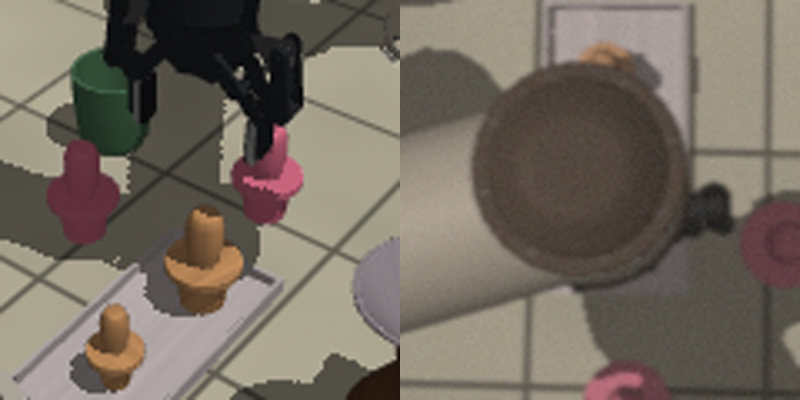

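>>> {"api": "arm_command", "payload": {
  "commands": [0.004, -0.006, 0.003, 0, 0.003, -0.004, 0.003, 0, 0.001, 0, 0.005, 0, 0, 0, 0.003, 0, 0, 0, 0, 0]
}}

```text
clock: 17.1
position: [506.1, -3.4, 137.2]
ee_rot: [0.999, 0.051, 0.002, 0.005]
contact_force: [-0.5, -0.2, -0.7]
gripper_width: 85.3
```

```bash
python3 m.py 14 300 205 284 245; python3 - <<'E'
from h import *
print(ray('scene',(302,208.3),96),ray('scene',(240+204/3.333-.3,145+260/3.333-.3),48))
S=arm.read_state()['position'];print(px('scene',S))
E
```

```text
17.2 [506.2  -3.5 137.5] [0.9987 0.0513 0.0022 0.005 ] 85.27703192833523 [ 0.2  0.3 -0.1]
[496.20460274  -3.90439424  96.        ] [497.99035878  -4.382778    48.        ]
[300.29976417 197.43031832]
```

View pics/z14.png

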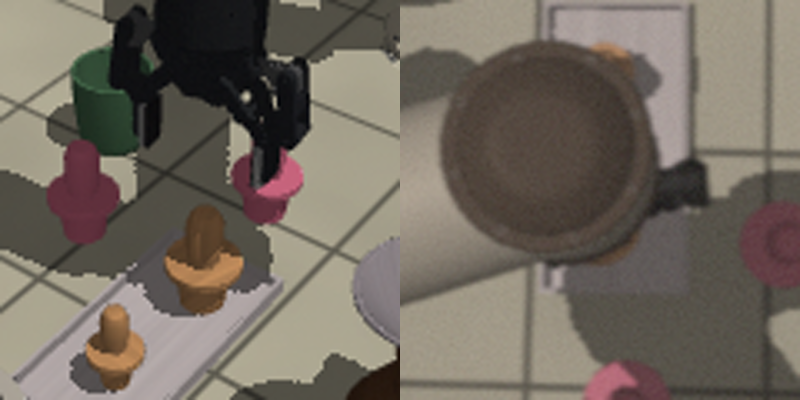

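>>> {"api": "arm_command", "payload": {
  "commands": [-0.005, 0.001, 0, 0, -0.004, 0, 0, 0, 0, 0, 0, 0, 0, 0, 0.005, 0, 0, 0, 0.01, 0]
}}

```text
clock: 17.7
position: [497.2, -5.8, 123.2]
ee_rot: [0.999, 0.051, 0.004, 0.005]
contact_force: [-0.5, 0.5, -0.6]
gripper_width: 85.6
```

>>> {"api": "arm_command", "payload": {
  "commands": [0, 0, 0.01, 0, 0, 0, 0.008, 0, 0, 0, 0.005, 0, 0, 0, 0.003, 0, 0, 0, 0, 0]
}}

```text
clock: 18.2
position: [495.8, -6.5, 91.8]
ee_rot: [0.999, 0.051, 0.001, 0.005]
contact_force: [-0.0, 0.2, -0.4]
gripper_width: 85.3
```

```bash
python3 m.py 15 300 205 284 245
```

```text
18.3 [496.2  -6.4  92.5] [0.9987 0.0511 0.0016 0.0052] 85.49826453746388 [-0.3  0.6  0.9]
```

View pics/z15.png

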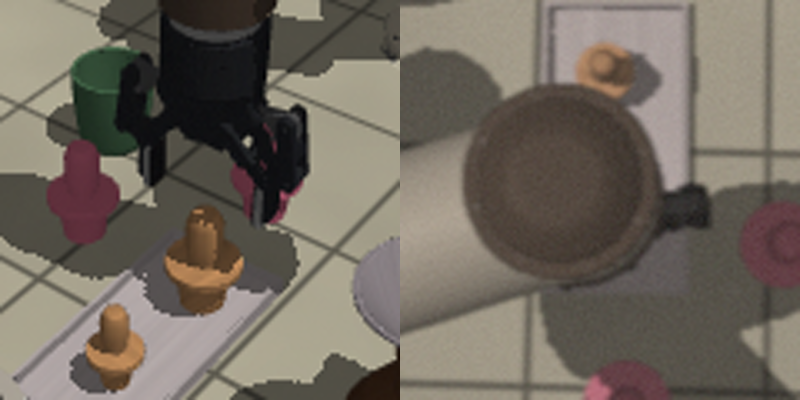

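>>> {"api": "arm_command", "payload": {
  "commands": [0, 0, 0.008, 0, 0, 0, 0.01, 0, 0, 0, 0.008, 0, 0, 0, 0.004, 0, 0, 0, 0, 0]
}}

```text
clock: 18.8
position: [496.8, -6.6, 60.4]
ee_rot: [0.999, 0.051, 0.002, 0.005]
contact_force: [-0.3, 0.8, 0.3]
gripper_width: 85.3
```

```bash
python3 m.py 16 300 205 284 245
```

```text
18.9 [497.2  -6.5  61.1] [0.9987 0.0512 0.0029 0.0049] 85.39210067865221 [ 0.3 -0.1  0.4]
```

View pics/z16.png

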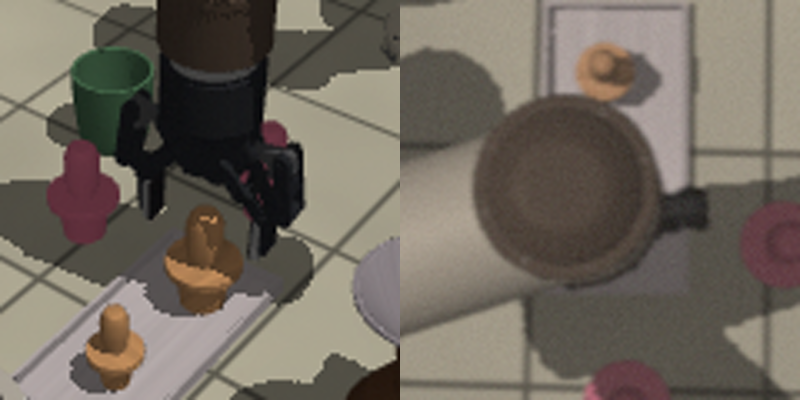

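>>> {"api": "arm_command", "payload": {
  "commands": [0, 0, 0.003, 0, 0, 0, 0.002, 0, 0, 0, 0, 0, 0, 0, 0, 0, 0, 0, 0, 0]
}}

```text
clock: 19.4
position: [498.0, -6.3, 56.6]
ee_rot: [0.999, 0.051, 0.004, 0.005]
contact_force: [0.4, -0.7, -0.6]
gripper_width: 85.3
```

>>> {"api": "arm_command", "payload": {
  "commands": [0, 0, 0, 0, 0, 0, 0, 0, 0, 0, 0, 0, 0, 0, 0, 0, 0, 0, 0, 0],
  "jaw": 0
}}

```text
clock: 19.9
position: [498.5, -6.2, 57.1]
ee_rot: [0.999, 0.051, 0.005, 0.005]
contact_force: [0.0, 0.5, -0.3]
gripper_width: 28.7
```

>>> {"api": "arm_command", "payload": {
  "commands": [0, 0, 0, 0, 0, 0, 0, 0, 0, 0, 0, 0, 0, 0, 0, 0, 0, 0, 0, 0]
}}

```text
clock: 20.4
position: [498.5, -6.2, 57.1]
ee_rot: [0.999, 0.051, 0.005, 0.005]
contact_force: [-0.1, 0.2, 1.7]
gripper_width: 28.2
```

>>> {"api": "arm_command", "payload": {
  "commands": [0, 0, -0.005, 0, 0, 0, -0.01, 0, 0, 0, -0.015, 0, 0, 0, -0.02, 0, 0, 0, -0.02, 0]
}}

```text
clock: 20.9
position: [494.5, -6.4, 127.7]
ee_rot: [0.999, 0.051, -0.0, 0.005]
contact_force: [-0.4, -0.3, -2.4]
gripper_width: 28.5
```

```bash
python3 m.py 17 300 205 284 245 stopper_center
```

```text
21.0 [496.8  -5.8 129.8] [0.9987 0.0511 0.0034 0.0047] 28.12847230564722 [ 1.1  0.1 -2.1]
scene stopper_center 0.88 [496.4  -3.4 120.8]
scene stopper_center 0.85 [ 482.2 -138.4   45.4]
top stopper_center 0.87 [368.7 -28.9  44.4]
top stopper_center 0.76 [ 483.7 -136.7   44.8]
```

View pics/z17.png

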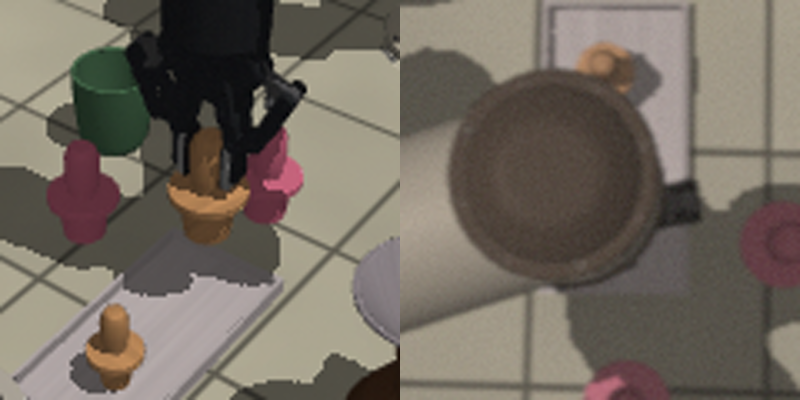

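>>> {"api": "arm_command", "payload": {
  "commands": [0, 0, -0.015, 0, 0, 0, -0.025, 0, 0, 0, -0.025, 0, 0, 0, -0.02, 0, 0, 0, -0.01, 0]
}}

```text
clock: 21.6
position: [489.1, -6.4, 216.8]
ee_rot: [0.999, 0.05, -0.009, 0.006]
contact_force: [0.4, 0.2, -1.4]
gripper_width: 28.6
```

>>> {"api": "arm_command", "payload": {
  "commands": [0.002, 0.012, 0, 0, 0.004, 0.022, 0, 0, 0.004, 0.03, 0, 0, 0.004, 0.03, 0, 0, 0.004, 0.03, 0, 0]
}}

```text
clock: 22.1
position: [517.5, -130.6, 211.8]
ee_rot: [0.999, 0.052, -0.014, 0.005]
contact_force: [-0.3, 0.2, -2.3]
gripper_width: 28.6
```

>>> {"api": "arm_command", "payload": {
  "commands": [0.004, 0.03, 0, 0, 0.004, 0.03, 0, 0, 0.003, 0.025, 0, 0, 0.003, 0.018, 0, 0, 0.002, 0.01, 0, 0]
}}

```text
clock: 22.6
position: [540.9, -250.6, 200.5]
ee_rot: [0.998, 0.049, -0.024, 0.003]
contact_force: [0.9, -0.2, -1.8]
gripper_width: 28.4
```

>>> {"api": "arm_command", "payload": {
  "commands": [0.003, 0.006, -0.006, 0, 0.005, 0.013, -0.005, 0, 0.004, 0.012, -0.003, 0, 0.002, 0.006, 0, 0, 0, 0, 0, 0]
}}

```text
clock: 23.1
position: [558.5, -287.8, 210.4]
ee_rot: [0.998, 0.049, -0.027, 0.001]
contact_force: [-0.1, -0.2, -1.3]
gripper_width: 28.7
```

```bash
python3 m.py 18 205 160 410 228 stopper_center wide_jar_mouth
```

```text
23.2 [ 558.2 -287.2  210.5] [ 9.984e-01  4.920e-02 -2.750e-02  9.000e-04] 28.385733869799964 [-0.4 -0.2 -2.6]
scene stopper_center 0.95 [369.3 -30.4  52. ]
scene stopper_center 0.88 [ 561.5 -288.3  203. ]
scene wide_jar_mouth 0.78 [ 563.2 -295.4  140.2]
top stopper_center 0.82 [369.9 -28.4  43.2]
top stopper_center 0.66 [ 559.3 -287.7  200.1]
top wide_jar_mouth 0.9 [ 563.7 -298.   136.5]
```

View pics/z18.png

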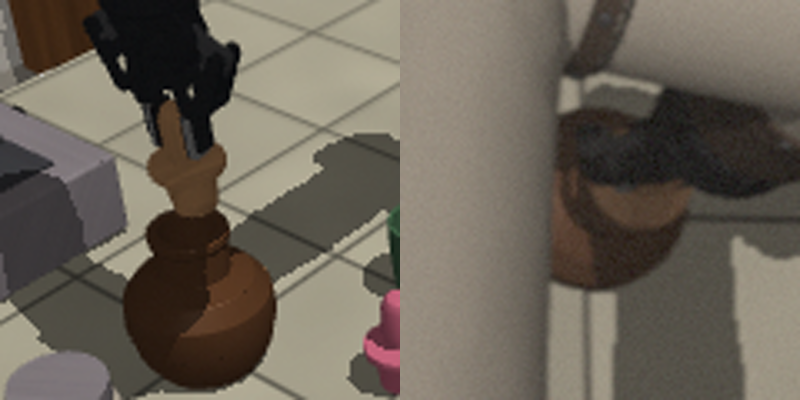

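>>> {"api": "arm_command", "payload": {
  "commands": [0.001, 0.004, 0, 0, 0.001, 0.004, 0, 0, 0, 0.001, 0.004, 0, 0, 0, 0.004, 0, 0, 0, 0, 0]
}}

```text
clock: 23.9
position: [560.7, -296.0, 202.3]
ee_rot: [0.998, 0.05, -0.027, 0.001]
contact_force: [0.8, -0.3, -1.6]
gripper_width: 28.4
```

```bash
python3 m.py 19 205 160 410 228 stopper_center wide_jar_mouth; python3 - <<'E'
from h import *
s=cv2.imread('pics/s19.png');cv2.imwrite('pics/z20.png',cv2.resize(s[110:200,155:245],(600,600),interpolation=cv2.INTER_CUBIC))
E
```

```text
24.0 [ 561.  -296.1  202.9] [ 0.9984  0.0499 -0.0267  0.0012] 28.392722178198156 [ 0.2 -0.9 -1.3]
scene stopper_center 0.83 [ 484.5 -138.    48.3]
scene stopper_center 0.76 [ 563.3 -299.2  193.2]
scene wide_jar_mouth 0.77 [ 564.6 -298.4  139. ]
top stopper_center 0.86 [ 557.5 -296.9  194.2]
top stopper_center 0.8 [371.6 -29.2  46.6]
top wide_jar_mouth 0.94 [ 564.8 -297.1  135.1]
```

View pics/z20.png

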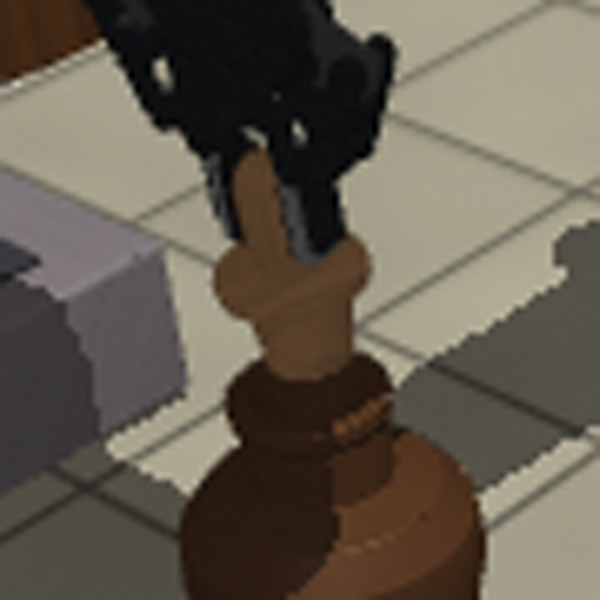

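```bash
python3 - <<'E'
from h import *
P=lambda c,u,v,z:print(c,ray(c,(u,v),z).round(1))
P('scene',155+308/6.667-.4,110+366/6.667-.4,149)  # foot centre approx
P('scene',155+311/6.667-.4,110+399/6.667-.4,135)
P('scene',155+293/6.667-.4,110+277/6.667-.4,193)
P('scene',200.8,169,135)
R=arm.read_state();from scipy.spatial.transform import Rotation as Q
print(Q.from_quat(R['ee_rot']).as_matrix().round(3))
E
```

```text
scene [ 562.  -291.5  149. ]
scene [ 564.5 -290.   135. ]
scene [ 564.6 -288.2  193. ]
scene [ 563.8 -292.6  135. ]
[[ 0.994  0.1   -0.052]
 [ 0.1   -0.995 -0.005]
 [-0.052  0.    -0.999]]
```

>>> {"api": "arm_command", "payload": {
  "commands": [0.002, 0.0005, 0, 0, 0.0005, 0, 0.005, 0, 0.0005, 0, 0.006, 0, 0.0005, 0, 0.005, 0, 0, 0, 0, 0]
}}

```text
clock: 24.7
position: [564.2, -296.0, 185.9]
ee_rot: [0.998, 0.05, -0.026, 0.001]
contact_force: [-0.0, -0.1, -1.1]
gripper_width: 28.6
```

```bash
python3 m.py 21 205 160 410 228 stopper_center wide_jar_mouth; python3 - <<'E'
from h import *
s=cv2.imread('pics/s21.png');cv2.imwrite('pics/z22.png',cv2.resize(s[110:200,155:245],(600,600),interpolation=cv2.INTER_CUBIC))
E
```

```text
24.8 [ 564.6 -296.3  186.8] [ 0.9984  0.0501 -0.0255  0.0017] 27.8741804414169 [ 0.2 -0.1 -1.1]
scene stopper_center 0.96 [367.  -29.4  49. ]
scene stopper_center 0.82 [ 566.2 -298.2  180.5]
scene wide_jar_mouth 0.56 [ 564.8 -296.6  138.4]
top stopper_center 0.64 [ 562.7 -297.3  177.8]
top stopper_center 0.57 [373.6 -29.   43.8]
top wide_jar_mouth 0.88 [ 563.7 -295.9  134.8]
```

View pics/z22.png

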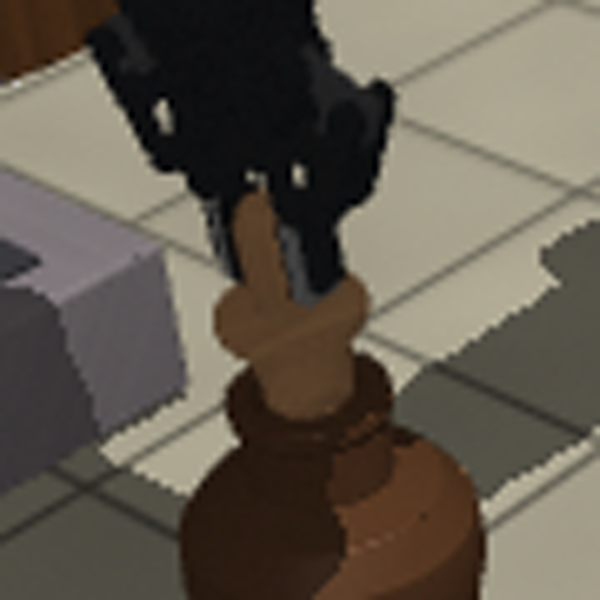

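>>> {"api": "arm_command", "payload": {
  "commands": [0, 0, 0.003, 0, 0, 0, 0.004, 0, 0.0005, 0, 0.004, 0, 0, 0, 0.003, 0, 0, 0, 0, 0]
}}

```text
clock: 25.5
position: [564.6, -296.4, 172.5]
ee_rot: [0.998, 0.05, -0.025, 0.002]
contact_force: [-1.6, -0.1, -1.7]
gripper_width: 28.1
```

```bash
python3 m.py 23 205 160 410 228 ; python3 - <<'E'
from h import *
s=cv2.imread('pics/s23.png');cv2.imwrite('pics/z24.png',cv2.resize(s[110:200,155:245],(600,600),interpolation=cv2.INTER_CUBIC))
E
```

```text
25.6 [ 564.9 -296.6  173.1] [ 0.9985  0.0501 -0.0242  0.0021] 28.459603853452293 [-0.3 -1.1 -1.1]
```

View pics/z24.png

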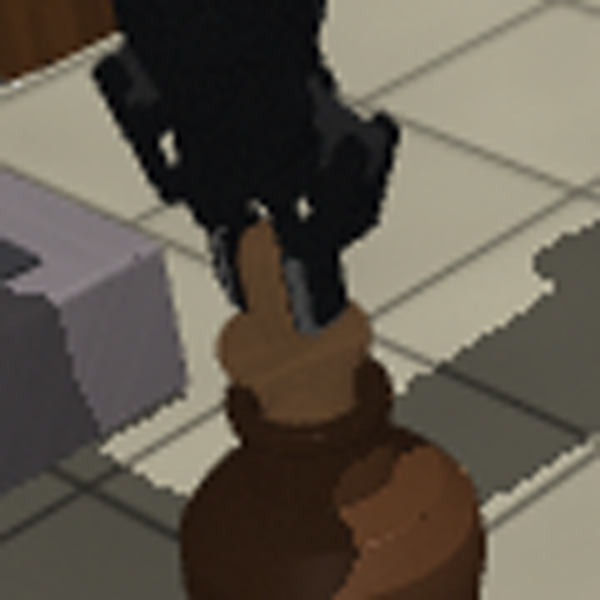

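>>> {"api": "arm_command", "payload": {
  "commands": [0, 0, 0.003, 0, 0, 0, 0.003, 0, 0, 0, 0.003, 0, 0, 0, 0.002, 0, 0, 0, 0, 0]
}}

```text
clock: 26.1
position: [564.6, -296.7, 161.5]
ee_rot: [0.998, 0.05, -0.024, 0.002]
contact_force: [-0.1, 0.3, -2.3]
gripper_width: 28.4
```

>>> {"api": "arm_command", "payload": {
  "commands": [0, 0, 0.002, 0, 0, 0, 0.001, 0, 0, 0, 0.001, 0, 0, 0, 0, 0, 0, 0, 0, 0]
}}

```text
clock: 26.6
position: [564.5, -296.8, 157.2]
ee_rot: [0.998, 0.05, -0.024, 0.002]
contact_force: [-0.2, 1.2, -1.5]
gripper_width: 28.5
```

```bash
python3 m.py 25 205 160 410 228 ; python3 - <<'E'
from h import *
s=cv2.imread('pics/s25.png');cv2.imwrite('pics/z26.png',cv2.resize(s[110:200,155:245],(600,600),interpolation=cv2.INTER_CUBIC))
E
```

```text
26.7 [ 564.5 -296.8  157.2] [ 0.9985  0.0502 -0.0237  0.0023] 28.22134791544592 [-0.  -0.1 -1.6]
```

View pics/z26.png

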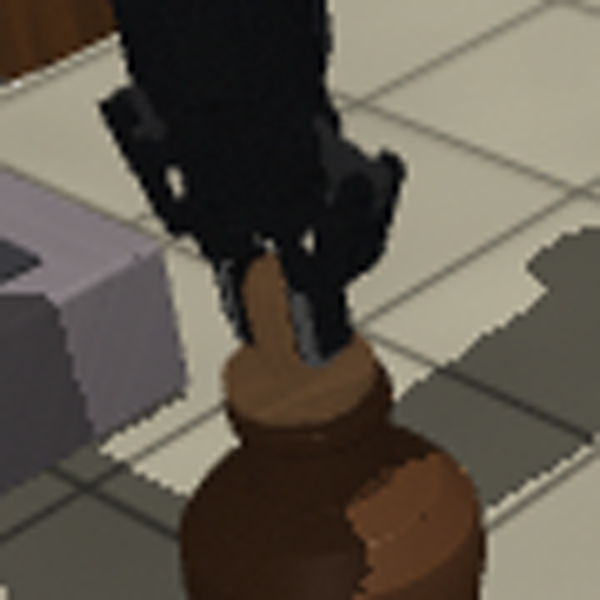

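Nearly home (about 4 mm to go), no contact force. Continue in millimetres.

>>> {"api": "arm_command", "payload": {
  "commands": [0, 0, 0.001, 0, 0, 0, 0.001, 0, 0, 0, 0.001, 0, 0, 0, 0, 0, 0, 0, 0, 0]
}}

```text
clock: 27.2
position: [564.3, -296.8, 154.1]
ee_rot: [0.998, 0.05, -0.024, 0.002]
contact_force: [0.1, -0.7, -1.1]
gripper_width: 28.5
```

>>> {"api": "arm_command", "payload": {
  "commands": [0, 0, 0.001, 0, 0, 0, 0.001, 0, 0, 0, 0, 0, 0, 0, 0, 0, 0, 0, 0, 0]
}}

```text
clock: 27.7
position: [564.3, -296.9, 153.6]
ee_rot: [0.998, 0.05, -0.023, 0.003]
contact_force: [-1.0, 0.4, 0.2]
gripper_width: 28.4
```

>>> {"api": "arm_command", "payload": {
  "commands": [0, 0, 0.002, 0, 0, 0, 0.002, 0, 0, 0, 0.002, 0, 0, 0, 0, 0, 0, 0, 0, 0]
}}

```text
clock: 28.2
position: [564.2, -296.9, 153.6]
ee_rot: [0.998, 0.051, -0.022, 0.004]
contact_force: [-0.1, 0.7, -0.0]
gripper_width: 28.5
```

>>> {"api": "arm_command", "payload": {
  "commands": [0, 0, 0.003, 0, 0, 0, 0.003, 0, 0, 0, 0.003, 0, 0, 0, 0.003, 0, 0, 0, 0.003, 0]
}}

```text
clock: 28.7
position: [565.4, -298.1, 153.0]
ee_rot: [0.998, 0.054, -0.018, 0.008]
contact_force: [-5.3, 4.2, 13.4]
gripper_width: 28.2
```

>>> {"api": "arm_command", "payload": {
  "commands": [0, 0, 0, 0, 0, 0, 0, 0, 0, 0, 0, 0, 0, 0, 0, 0, 0, 0, 0, 0]
}}

```text
clock: 29.2
position: [564.1, -297.2, 153.3]
ee_rot: [0.998, 0.054, -0.02, 0.007]
contact_force: [-2.1, 2.2, 3.2]
gripper_width: 28.5
```

Seated against the rim; release.

>>> {"api": "arm_command", "payload": {
  "commands": [0, 0, 0, 0, 0, 0, 0, 0, 0, 0, 0, 0, 0, 0, 0, 0, 0, 0, 0, 0],
  "jaw": 0.6
}}

```text
clock: 29.7
position: [565.7, -298.4, 152.0]
ee_rot: [0.998, 0.054, -0.019, 0.008]
contact_force: [0.4, -0.3, 0.3]
gripper_width: 51.3
```

```bash
python3 m.py 27 205 160 410 228 stopper_center wide_jar_mouth; python3 - <<'E'
from h import *
s=cv2.imread('pics/s27.png');cv2.imwrite('pics/z28.png',cv2.resize(s[110:200,155:245],(600,600),interpolation=cv2.INTER_CUBIC))
E
```

```text
29.8 [ 565.7 -298.4  152. ] [ 0.9984  0.0536 -0.0186  0.0079] 50.9941888054843 [-0.2 -0.3 -0.1]
scene stopper_center 0.77 [ 567.3 -296.9  145.9]
scene stopper_center 0.76 [ 481.7 -141.7   42.7]
scene wide_jar_mouth 0.86 [ 564.6 -298.1  138.9]
top stopper_center 0.93 [368.5 -30.8  43.9]
top stopper_center 0.68 [ 560.6 -298.5  145.5]
top wide_jar_mouth 0.95 [ 563.2 -297.7  135.8]
```

View pics/z28.png

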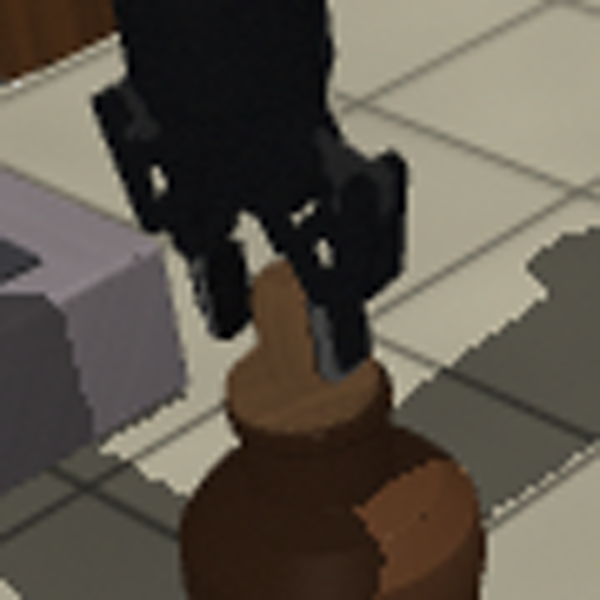

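>>> {"api": "arm_command", "payload": {
  "commands": [0, 0, -0.005, 0, 0, 0, -0.01, 0, 0, 0, -0.02, 0, 0, 0, -0.03, 0, 0, 0, -0.03, 0]
}}

```text
clock: 30.5
position: [567.1, -295.9, 247.6]
ee_rot: [0.998, 0.054, -0.023, 0.006]
contact_force: [0.2, -0.4, -1.3]
gripper_width: 51.5
```

>>> {"api": "arm_command", "payload": {
  "commands": [-0.02, -0.02, -0.01, 0, -0.03, -0.03, 0, 0, -0.03, -0.04, 0, 0, -0.02, -0.02, 0, 0, 0, 0, 0, 0]
}}

```text
clock: 31.0
position: [456.4, -196.1, 270.6]
ee_rot: [0.998, 0.053, -0.014, 0.009]
contact_force: [0.0, -0.9, -0.3]
gripper_width: 51.1
```

```bash
python3 m.py 29 205 160 410 228 stopper_center wide_jar_mouth funnel_center narrow_jar_mouth small_stopper_center; python3 - <<'E'
from h import *
s=cv2.imread('pics/s29.png');t=cv2.imread('pics/t29.png')
f=lambda im,x,y,r=40:cv2.resize(im[y-r:y+r,x-r:x+r],(400,400),interpolation=cv2.INTER_CUBIC)
cv2.imwrite('pics/z30.png',np.hstack([f(s,200,160),f(t,410,225)]))
E
```

```text
31.1 [ 458.9 -197.4  270.4] [ 0.9985  0.0527 -0.0137  0.0098] 51.40125938837955 [ 1.2 -0.5 -0.5]
scene stopper_center 0.97 [ 484.4 -140.8   47.6]
scene stopper_center 0.95 [ 564.8 -296.3  146.3]
scene wide_jar_mouth 0.57 [ 563.4 -295.1  139.4]
scene funnel_center 0.6 [572.9 222.5 143.7]
scene narrow_jar_mouth 0.81 [579.4 219.6 152.6]
scene small_stopper_center 0.87 [611.   -9.1  43.7]
top stopper_center 0.86 [ 560.  -300.4  143.9]
top wide_jar_mouth 0.95 [ 563.7 -298.3  135.7]
top wide_jar_mouth 0.66 [ 746.3 -233.3   -1.9]
top funnel_center 0.75 [577.6 219.6 147.6]
top small_stopper_center 0.68 [604.   -8.   37.2]
```

View pics/z30.png

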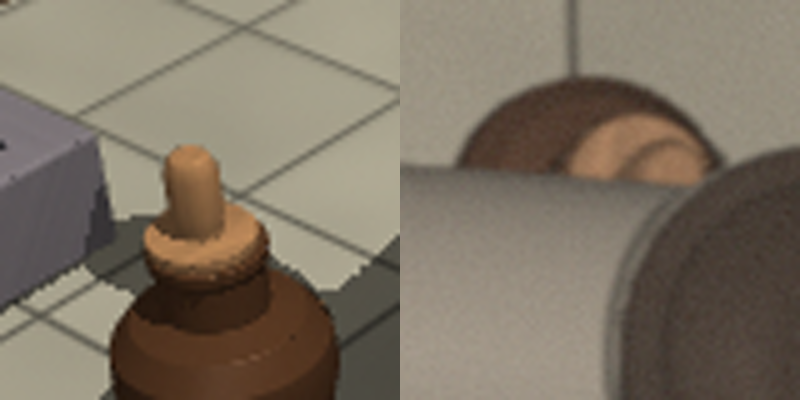

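View pics/t29.png

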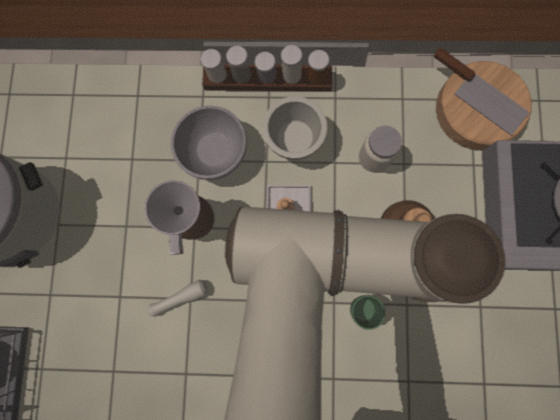

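View pics/s29.png

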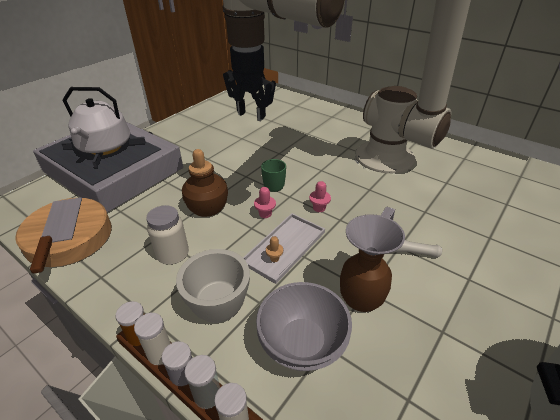

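```bash
python3 - <<'E'
from h import *
# rendered outline comparison: project ideal stopper axis & flange ellipse on zoom
s=cv2.imread('pics/s29.png');k=10;x0,y0=165,125
im=cv2.resize(s[y0:y0+60,x0:x0+60],(600,600),interpolation=cv2.INTER_CUBIC)
c=np.array([564.3,-293,0])
for z,r in((135,31),(143,31),(186,15),(183,15),(160,15)):
    pts=[(px('scene',c+[r*np.cos(a),r*np.sin(a),z])-[x0,y0]+.5)*k for a in np.linspace(0,6.28,60)]
    cv2.polylines(im,[np.int32(pts)],True,(255,255,0),1)
cv2.imwrite('pics/z31.png',im)
E
```

```text
(no output)
```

View pics/z31.png

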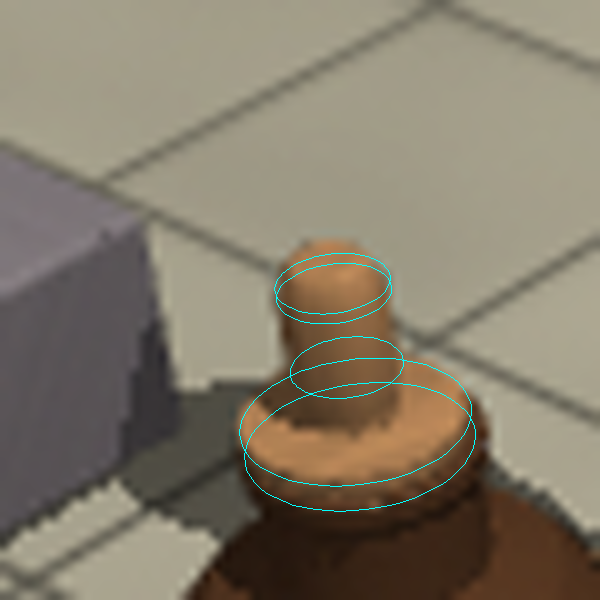

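>>> {"api": "arm_command", "payload": {
  "commands": [0, -0.03, 0, 0, 0, -0.04, 0, 0, 0, -0.04, 0, 0, 0, -0.04, 0, 0, 0, -0.03, 0, 0]
}}

```text
clock: 32.1
position: [440.9, -16.6, 263.9]
ee_rot: [0.999, 0.047, -0.016, 0.01]
contact_force: [0.2, -0.2, 0.5]
gripper_width: 50.9
```

```bash
python3 - <<'E'
from h import *
t=save('top','t32.png')[:,:,::-1]
k=10;x0,y0=387,193
def draw(im,cam,c,x0,y0,tilt=(0,0)):
  for z,r in((135,34),(143,31),(183,15)):
    pts=[(px(cam,c+[r*np.cos(a),r*np.sin(a),z])-[x0,y0]+.5)*k for a in np.linspace(0,6.28,60)]
    cv2.polylines(im,[np.int32(pts)],True,(255,255,0),1)
im=cv2.resize(t[y0:y0+60,x0:x0+60],(600,600),interpolation=cv2.INTER_CUBIC)
im0=im.copy();draw(im,'top',np.array([561.2,-296.6,0]),x0,y0)
cv2.imwrite('pics/z32.png',im)
s=cv2.imread('pics/s29.png')
x0,y0=165,125
b=cv2.resize(s[y0:y0+60,x0:x0+60],(600,600),interpolation=cv2.INTER_CUBIC)
cv2.imwrite('pics/z33.png',cv2.convertScaleAbs(b,alpha=2.2))
E
```

```text
(no output)
```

View pics/z32.png

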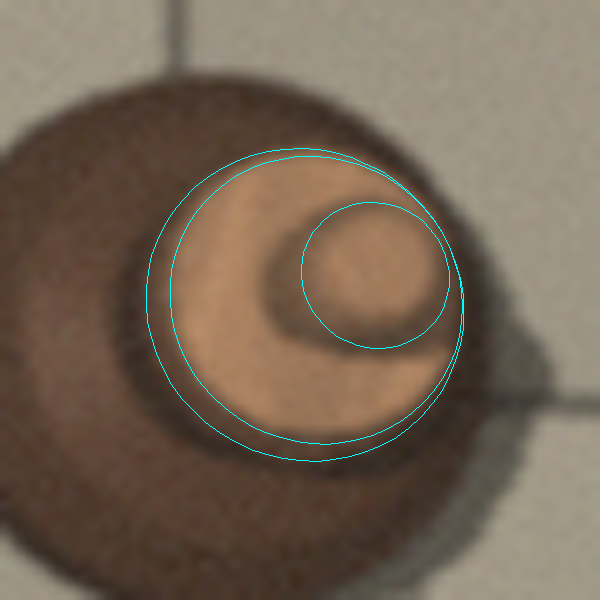

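View pics/z33.png

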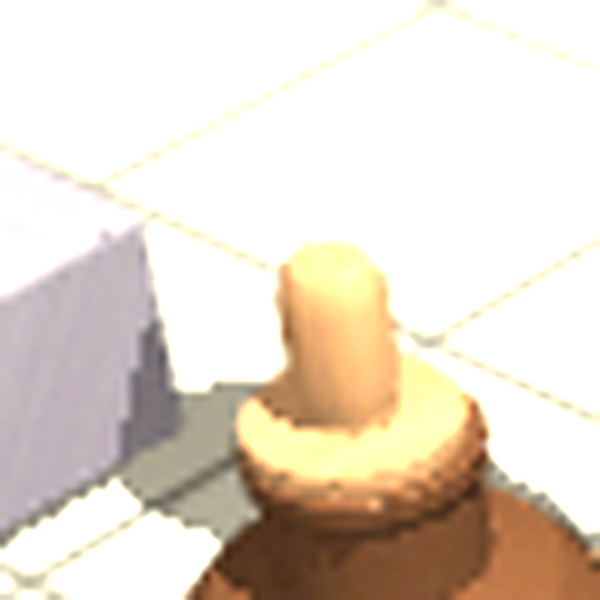

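```bash
python3 - <<'E'
from h import *
s=arm.read_state();print(s['clock'],s['joint_vel'].round(3),s['contact_force'])
print(arm.job_done())
E
```

```text
32.15 [-0.071  0.014  0.015  0.023 -0.01   0.13 ] [-1.71707963  1.91780675 -0.01624832]
the job is handed in; nothing more can be done
None
```

I moved the funnel into the narrow-necked jar and closed the wide-necked jar with the large wooden stopper. I handed the job in at about 32 s of the 69 s allowed; no verdict is reported.

Last checks from the pictures:

- **Funnel:** Its middle was measured at about (575, 221, 145.7) mm, roughly 9 mm below the narrow jar's rim. It was within about 4 mm of the mouth centre and looked close to upright.
- **Stopper:** Its point was at about z = 145 mm, close to the expected 10 mm above the rim. Circles drawn for an upright, centred stopper matched the flange and handle in the top view.
- **Other things:** In the last pictures the jars, the small stopper, the pink look-alikes and the other kitchen things looked in place. The arm was clear of everything.

Things that disagreed or were less certain:

- **Camera disagreement:** The two cameras differed by 2 to 4 mm in y. A first overlay in the scene view could also have been read as a slight lean of the stopper. I took the top view as the better evidence.
- **Tool tilt:** While the stopper was being lowered, the tool had drifted to about 0.05 rad off vertical. I pressed it onto the rim with a force reading of about 13 N along z before letting go, and it looked flat afterwards.
- **Not quite still:** The arm still had a small residual joint speed (up to 0.13 rad/s) when I handed the job in.

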